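Seat the ribbed valve cage in its sprung housing and hold it down

TASK

Pick up the three-ribbed valve cage by its grip tab, turn it until its ribs line up with the slots in the rim of the bolted-down housing, and push it down against the spring until it is fully home, with the rib tops flush with the rim. Finish while still holding it pressed home with the gripper, because the spring lifts it when let go. Leave the four-ribbed cage and all the other parts on the board where they are.

Things in the scene. Friction and masses are not known exactly. Their poses are not given: they have to be found in the camera images.
- cage_center (a point): Valve cage to fit: teal plastic, 70 mm tall, about 90 g, loose and upright on the board. Point on its axis 35 mm above the underside; z up. Lower 36 mm: round core (radius 24 at most) with three upright ribs along its +x and at +120 and -120 degrees, each 7 mm wide, out to radius 38, lower ends rounded, from the underside up to flat tops 1 mm above this point.
- cage_tab (a point): Centre of the cage's grip tab, on its axis 53 mm above the underside; same axes as cage_center. The tab is a flat upright block 34 mm tall (36 to 70 mm above the underside, rising from the rib tops), 36 mm long along x, 14 mm thick along y. Pinch it across its thickness from above.
- housing_rim (a point): Rim centre of the valve housing: yellowed plastic cup with a castellated rim, bolted upright to the board, rim 100 mm above it, z up. Bore radius 27, outside 34.5 at the rim, 38 below the slots, steel foot radius 46. Three slots, open at the top and through the wall, 10 mm wide, 36 mm deep, along its +x and at +120 and -120 degrees; any rib fits any slot.
- slot_floor (a point): Point on the housing's axis level with the slot floors, 36 mm below the rim; same axes as housing_rim. Fully home, the ribs stand on the slot floors with their tops flush with the rim: the cage's underside is at this point, cage_center 1 mm below housing_rim.
- seat (a joint): Travel in m of the sprung steel disc in the bore, 0 at rest, growing downward (limit 0.024). At rest its top is 18 mm below the rim, so the cage meets it once its ribs are 18 mm down the slots. It pushes up with 3.5 N at 0, 9.8 N at 0.018 (cage fully home), and lifts the cage when let go.
- spare_center (a point): A four-ribbed cage, of the same size, plastic and grip tab as the other but with four ribs at 90 degrees: it does not fit this housing. Loose, upright; this point is on its axis 35 mm above its underside. To be left alone.
- collar: Bystander: loose steel ring, outer radius 34, 26 mm tall; origin at the centre of its underside.
- gasket: Bystander: loose flat rubber washer, outer radius 26, 6 mm thick; origin at the centre of its underside.
- teat: Bystander: ivory rubber teat on a white screw ring of radius 22, 48 mm tall; origin at the centre of its underside.
- liner_cup: Bystander: open yellowed plastic cup, rim radius 33, 50 mm tall; origin at the centre of its underside.
- tube: Bystander: black plastic tube lying along its own y, 190 mm long, 22 mm high; origin under its middle.
- pulsator: Bystander: black round pulsator of radius 25, 32 mm tall, with a side spout along its +x; origin at the centre of the round body's underside.
- brush: Bystander: cleaning brush lying along its own x; origin under its middle, at board level.
Mind the look-alikes: they are no part of the job. Leave any red look-alike of the part that bears cage_center alone.

How it is judged:
On the way:
1. the three-ribbed cage is lifted clear of the board by the gripper (height (world z) of cage_center above 0.06 m and contact force between the fingers and cage above 0.5 N), for 0.1 s.
At the end, for the whole second after the job is handed in: Cage in the housing, rib tops within 3 mm of flush (cage_center no higher than 2 mm above housing_rim), centred within 4 mm, upright within 0.08 rad, seat pushed down over 14.5 mm, at rest (under 0.02 m/s), the fingers still bearing on the cage with over 2 N (z of cage_center in the frame of housing_rim below 0.002 m and horizontal distance between cage_center and housing_rim below 0.004 m and angle between cage_center's own z axis and vertical below 0.08 rad and value of joint seat above 0.0145 m and contact force between the fingers and cage above 2 N and linear speed of cage below 0.02 m/s); the arm keeps its last pose, push and grip.
It fails at once if another part on the board, or the four-ribbed cage, is moved by more than 30 mm (distance of any of collar, gasket, teat, liner_cup, tube, pulsator, brush, spare_center from where it was at the start of the episode above 0.03 m).
It also fails if it takes over 35 s, if anything falls off the work surface, if the arm or the gripper's body presses on something with over 40 N, if the wrist force passes 120 N, or if a joint passes its speed limit or range.

ROBOT

A 7-joint arm with a two-finger parallel gripper is mounted at the origin on the work surface. World frame = base frame: x ahead of the robot, y to its left, z up, the work surface at z = 0. Lengths are in m, angles in rad, forces in N, time in s.
With the tool pointing down it reaches from about 0.4 to 0.875 m from the base axis. Payload 19.3 kg.
Tool frame: the origin (TCP) lies where the fingers leave the gripper's body, on its centre line; the fingertips stand bot.tip_reach ahead of it and the grasp point (between the pads) lies 54 mm ahead of it (bot.tip_reach is the distance from the TCP to the fingertips, in m); z points along the fingers, y is the line along which they close (so a half turn about z gives the same grasp; the last joint's range is limited). The gripper opens to 85 mm and grips with 20 to 120 N. Pads are 22 mm wide; open, the fingers measure 114 mm over their backs; the gripper's body (76 mm by 85 mm) begins 54 mm behind the grasp point. The pads swing forward as they close: fully open they stand 13 mm farther back than shut.
Start: joints at [1.116, 0.521, -0.036, 1.599, 0.021, 1.021, -0.113], TCP at [0.235, -0.579, 0.304] pointing down, gripper open.
Joint ranges: [-2.91, 2.91], [-0.3, 2.13], [-1.5, 1.42], [0.17, 2.43], [-1.26, 4.41], [0.16, 1.93], [-2.52, 2.52]. Speed limits (rad/s): [1.89, 1.89, 2.39, 2.39, 3.01, 3.01, 3.01].

INTERFACE

Orientations are given as [roll, pitch, yaw] about the fixed x, y, z axes, in that order (R = Rz(yaw) Ry(pitch) Rx(roll)).
In Python, from workcell import bot gives the robot as it stands. The module is installed in compiled form; this text tells all that it offers.
- The arm moves only by the shell command python3 -m jog 'ROWS' [FORCE]. ROWS is JSON, a list that holds one entry, the list of rows, each a list of 7 numbers: the shift along the tool's x, y, z in mm, then the turn, a rotation vector about the tool's x, y, z in rad, then the opening, from 0 (shut) to 1 (fully open). In form: [[[tx, ty, tz, wx, wy, wz, fingers], ...]]. A call has 1 to 5 rows; each row shifts and turns the commanded pose from where the row before left it, along the tool's axes as they then stand; what a row does not reach is not made up. A row lasts 1/10 s, in which the tool goes at most 50 mm and 8.59 degrees, less where a joint would pass 70% of its speed; a pose out of reach is approached as far as the arm can. A call is refused whole if a number of a shift passes 50 or a number of a turn 0.15, either way. A call with a gripper value outside its range is refused whole. The fingers move at their own pace and stop on an object; FORCE is the grip in N (left out, the last holds). Time passes only in rows, so rows that do not move let the fingers close. It gives the time, the measured TCP pose, the force, the opening and the grip force at its end, in the units of the state.
- bot.observe(): the state, without advancing time (a new reading comes with each control period).
- bot.grab_frame(name): name is "scene" or "side" or "wrist"; returns a dict with "img" (384x512x3 uint8, red, green, blue), "intrinsics" (3x3 intrinsics, pixels), "k1" (the pictures are not rectified: a ray, as slopes to the right and down, at radius r is drawn at 1 + k1 r^2 times it, then the intrinsics apply), "R" (3x3) and "t" (3): a world point X has camera coordinates R X + t; the wrist camera has in their place "tool_from_camera" (4x4, takes a point from camera to tool coordinates, whose origin is the TCP and whose axes are the flange's). Camera axes: x right, y down, z forward; pixel columns grow to the right and rows downward; lengths in m; the calibration is good to about 2 mm. A picture is of the moment at which its call begins: read the wrist's pose just before it. There is no depth.
- bot.job_done(): hands the job in; it is judged then, once.
Trained networks look in a picture, given as the dict that the camera call returned (one of the last four; its "shot" number tells which), for a name from the list of things; names that differ only in an ending like _2 or _b are one class to them, and where a whole thing is asked for, a point or a joint stands for the part that bears it (a point fixed in the world has none). Each returns a list of dicts, best first, with "conf" (0 to 1); they miss things now and then, are a little off and sometimes report something else, mostly with a low value. They report only what shows in the picture. A call takes as long as a camera call. They do not tell look-alikes from the thing itself.
- bot.trace(query, picture): "region" (384x512 bool, what is visible of it).
- bot.spot_point(query, picture): "xyz" ([x, y, z] in m, in world coordinates, good to about 4 mm: a listed point, or the origin of a listed thing).
The state is a dict: "clock": time; "qpos": joint angles; "qd": joint speeds; "joint_efforts": joint torques, N m; "position": TCP position; "tool_rot": TCP orientation; "force": force on the tool from outside, world axes, zero at the start; "moment": the same for the moment, N m; "grip_width": finger opening in m; "finger_force": force on a finger pad.
Only numpy, scipy, OpenCV 4.12 (cv2) and the standard library are available. Lean on these libraries where they do the work, as an engineer would, in place of code of your own. Each camera call takes 0.05 s, during which the arm holds its last target. There are 200 camera calls.

## Working session

There is one attempt and no reset: what is moved stays moved. The work goes in short steps, Python scripts to look and compute and a shell command to move; the robot and the scene stay as the last step left them, time stands still between calls to the robot, and variables do not carry over. Pictures are saved under pics/ and viewed, at most 10 in all, crops included, and the job is handed in when it is done.

```bash
mkdir -p pics; cat > h.py <<'E'
import numpy as np, cv2
from workcell import bot
def save(f,n,box=None,s=1):
    im=f["img"][:,:,::-1]
    if box: im=im[box[1]:box[3],box[0]:box[2]]
    cv2.imwrite("pics/"+n,cv2.resize(im,None,fx=s,fy=s,interpolation=cv2.INTER_CUBIC))
def Rt(f,st=None):
    if "R" in f: return np.array(f["R"]),np.array(f["t"])
    from scipy.spatial.transform import Rotation as Ro
    T=np.eye(4);T[:3,:3]=Ro.from_euler('xyz',st["tool_rot"]).as_matrix();T[:3,3]=st["position"]
    M=np.linalg.inv(T@np.array(f["tool_from_camera"]));return M[:3,:3],M[:3,3]
def proj(f,X,st=None):
    R,t=Rt(f,st);c=np.atleast_2d(X)@R.T+t;s=c[:,:2]/c[:,2:];r2=(s**2).sum(1,keepdims=True)
    s=s*(1+f["k1"]*r2);K=np.array(f["intrinsics"]);return s@K[:2,:2].T+K[:2,2]
def onz(f,uv,z,st=None):
    R,t=Rt(f,st);K=np.array(f["intrinsics"]);uv=np.atleast_2d(np.float64(uv))
    d=(uv-K[:2,2])/np.diag(K)[:2];s=d.copy()
    for _ in range(20): s=d/(1+f["k1"]*(s**2).sum(1,keepdims=True))
    ray=np.c_[s,np.ones(len(s))]@R;o=-R.T@t
    return o+ray*((z-o[2])/ray[:,2])[:,None]
E
python3 - <<'E'
from h import *
s=bot.observe();print(s,bot.tip_reach)
a=bot.grab_frame("scene");b=bot.grab_frame("side")
for n,f in(("scene",a),("side",b)):
    save(f,n+"0.png",s=1.5)
    for q in["cage_center","cage_tab","housing_rim","spare_center"]:
        print(n,q,[(np.round(d["xyz"],4).tolist(),round(d["conf"],2),proj(f,d["xyz"]).round().tolist()) for d in bot.spot_point(q,f)][:4])
E
```

```text
{'clock': 0.0, 'qpos': array([ 1.11580264,  0.52198905, -0.03633699,  1.6000345 ,  0.02118202,
        1.02105472, -0.11280714]), 'qd': array([ 0.00110977, -0.00066219, -0.00067675, -0.00243443,  0.00047719,
        0.00028953,  0.00116975]), 'joint_efforts': array([-7.57408034e-04, -9.27109337e+01,  1.97939247e+00, -3.69930875e+01,
        1.76748162e-02,  8.22550384e-03, -2.44388156e-05]), 'position': array([ 0.23448723, -0.57906548,  0.30333163]), 'tool_rot': array([-3.14049271e+00,  5.78695322e-05,  3.84775999e-01]), 'force': array([-0.26638439,  0.2062804 ,  0.27395296]), 'moment': array([ 0.0176857 , -0.01562502,  0.02463386]), 'finger_force': 0.0, 'grip_width': 0.0856431074338885} 0.0726
scene cage_center [([0.2244, 0.2818, 0.0342], 0.78, [[311.0, 133.0]])]
scene cage_tab [([0.5135, 0.2668, 0.053], 0.73, [[364.0, 168.0]]), ([0.2199, 0.2822, 0.0572], 0.72, [[311.0, 127.0]])]
scene housing_rim [([0.5742, 0.0103, 0.1032], 0.96, [[309.0, 193.0]]), ([0.7186, -0.184, -0.0049], 0.38, [[276.0, 289.0]])]
scene spare_center [([0.5564, -0.2392, 0.0349], 0.92, [[223.0, 244.0]])]
side cage_center [([0.5171, 0.2642, 0.0342], 0.62, [[139.0, 276.0]])]
side cage_tab [([0.5122, 0.2656, 0.0513], 0.85, [[138.0, 274.0]]), ([0.2222, 0.2768, 0.0545], 0.62, [[224.0, 381.0]])]
side housing_rim [([0.5713, 0.0082, 0.1012], 0.69, [[207.0, 181.0]])]
side spare_center [([0.5596, -0.2438, 0.0389], 0.85, [[277.0, 151.0]])]
```

View pics/scene0.png

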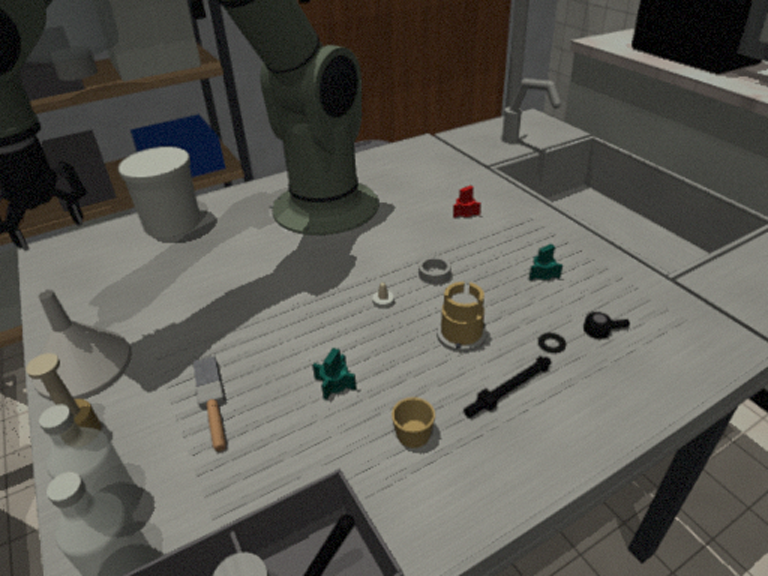

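View pics/side0.png

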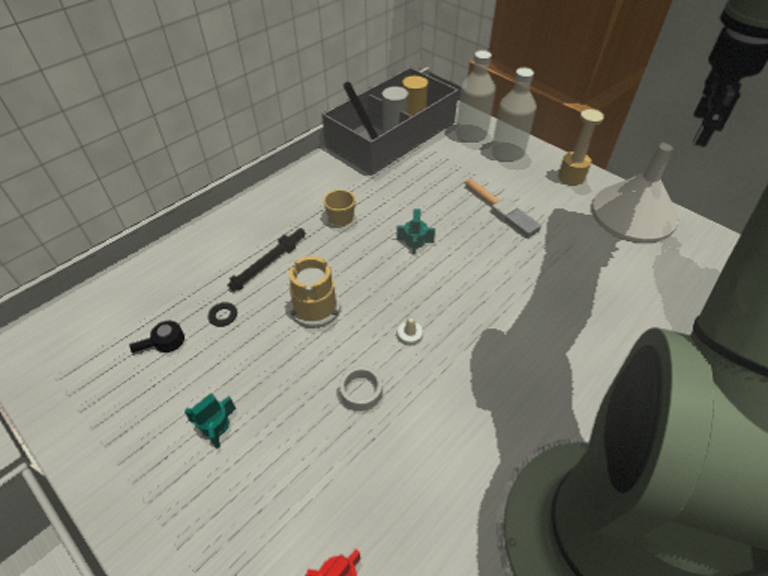

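Three candidates (scene picture, 1.5x): teal (545,263), teal (335,372) and red (466,202). The one at (545,263) seems to be the three-ribbed teal cage. The one at (335,372) shows four ribs in the side view, and the red one is the look-alike. I'll confirm with one crop.

```bash
python3 - <<'E'
from h import *
b=bot.grab_frame("side")
im=np.hstack([cv2.resize(b["img"][y-25:y+25,x-25:x+25,::-1],(390,390),interpolation=cv2.INTER_CUBIC) for x,y in((139,276),(277,152))])
cv2.imwrite("pics/crop.png",im)
w=bot.grab_frame("wrist");print(np.round(w["tool_from_camera"],3),w["intrinsics"])
E
```

```text
[[-0.002 -0.962 -0.274  0.072]
 [ 1.    -0.002 -0.001 -0.001]
 [ 0.    -0.274  0.962 -0.07 ]
 [ 0.     0.     0.     1.   ]] [[322.76220426   0.         258.50806843]
 [  0.         322.76220426 191.43687799]
 [  0.           0.           1.        ]]
```

View pics/crop.png

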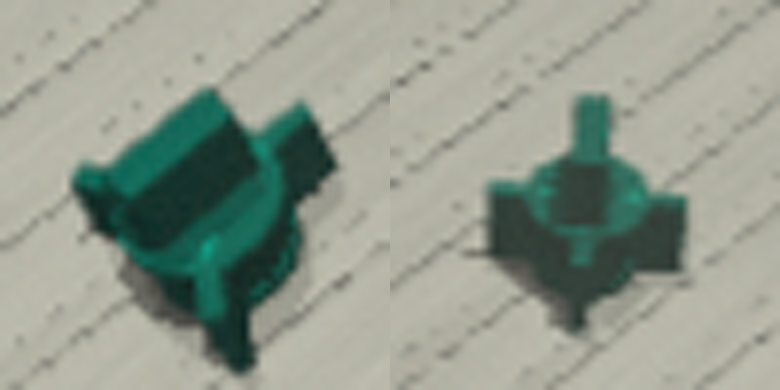

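```bash
python3 -m jog '[[[29,-34,0,0,0,0,1],[29,-34,0,0,0,0,1],[29,-34,0,0,0,0,1],[29,-34,0,0,0,0,1],[29,-34,0,0,0,0,1]]]'; python3 -m jog '[[[29,-34,0,0,0,0,1],[29,-34,0,0,0,0,1],[29,-34,0,0,0,0,1],[29,-34,0,0,0,0,1],[29,-34,0,0,0,0,1]]]'
```

```text
clock: 1.1
position: [0.3054, -0.3656, 0.304]
tool_rot: [3.141, -0.0, 0.385]
force: [1.5, -1.0, 0.5]
grip_width: 0.0854
finger_force: 0.0
clock: 1.6
position: [0.376, -0.1536, 0.3042]
tool_rot: [3.141, -0.0, 0.385]
force: [1.6, -1.3, 0.5]
grip_width: 0.0858
finger_force: 0.0
```

Left crop: three ribs, at crop pixels (85,180), (310,125) and (215,300). That is the cage to take, at side pixel (139,276). Right crop: four ribs, so it's the spare. Next I'll look at the housing from above.

```bash
python3 -m jog '[[[47,-15,0,0,0,0,1],[47,-15,0,0,0,0,1],[47,-15,0,0,0,0,1],[47,-15,0,0,0,0,1],[47,-15,0,0,0,0,1]]]';  python3 -m jog '[[[0,0,0,0,0,0,1],[0,0,0,0,0,0,1]]]'
python3 - <<'E'
from h import *
s=bot.observe();w=bot.grab_frame("wrist");np.savez("hous.npz",img=w["img"],p=s["position"],r=s["tool_rot"])
c=[d for d in bot.spot_point("housing_rim",w)];print([(d["xyz"],d["conf"],proj(w,d["xyz"],s)) for d in c], s["position"],s["tool_rot"])
save(w,"w1.png",s=1.5)
E
```

```text
clock: 2.1
position: [0.5668, 0.0039, 0.304]
tool_rot: [3.141, -0.0, 0.385]
force: [-0.1, -1.1, 1.1]
grip_width: 0.0855
finger_force: 0.0
clock: 2.3
position: [0.5656, 0.0031, 0.3034]
tool_rot: [-3.141, 0.001, 0.386]
force: [-0.2, -1.2, 0.1]
grip_width: 0.0855
finger_force: 0.0
[([0.5766, 0.0091, 0.0994], 0.83, array([[258.14199964, 170.14932947]]))] [0.5655637  0.0031275  0.30335223] [-3.14107971e+00  7.84704809e-04  3.86203988e-01]
```

View pics/w1.png

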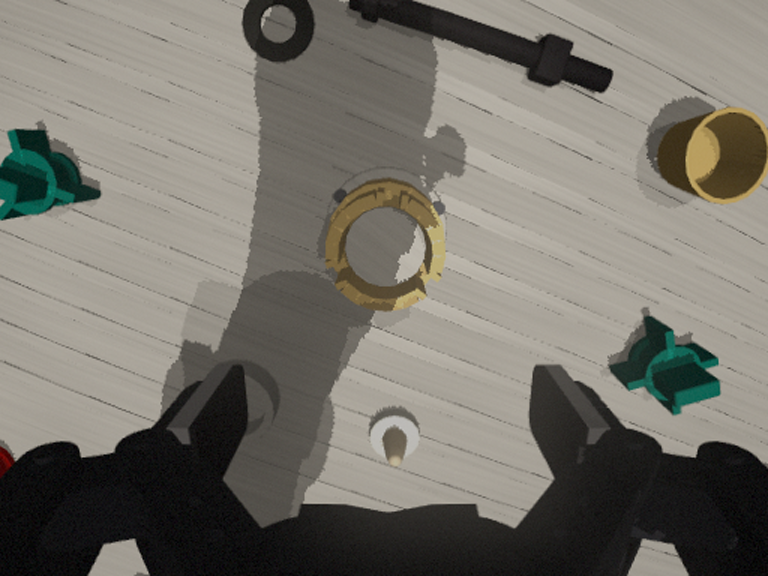

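The wrist view shows the housing at about (387,245), with slots seemingly near (390,195), (340,285) and (428,285). I'll rectify it at rim height to measure that.

```bash
cat > rect.py <<'E'
from h import *
def rect(w,st,c,z,half=0.045,n=390):
    g=np.linspace(-half,half,n);X,Y=np.meshgrid(g,g[::-1])
    uv=proj(w,np.c_[X.ravel()+c[0],Y.ravel()+c[1],np.full(X.size,z)],st).astype(np.float32)
    return cv2.remap(w["img"][:,:,::-1].copy(),uv[:,0].reshape(n,n),uv[:,1].reshape(n,n),cv2.INTER_CUBIC)
E
python3 - <<'E'
from rect import *
st=bot.observe();w=bot.grab_frame("wrist");c=np.array([0.5755,0.009])
r=rect(w,st,c,0.1);o=r.copy();k=390/0.09
for R in(.027,.0345):cv2.circle(o,(195,195),int(R*k),(255,0,0),1)
for a in range(0,360,30):
    p=lambda q:(int(195+q*k*np.cos(np.radians(a))),int(195-q*k*np.sin(np.radians(a))))
    cv2.line(o,p(.036),p(.040 if a else .045),(0,0,255),1)
cv2.imwrite("pics/r1.png",np.hstack([r,o]))
E
```

```text
(no output)
```

View pics/r1.png

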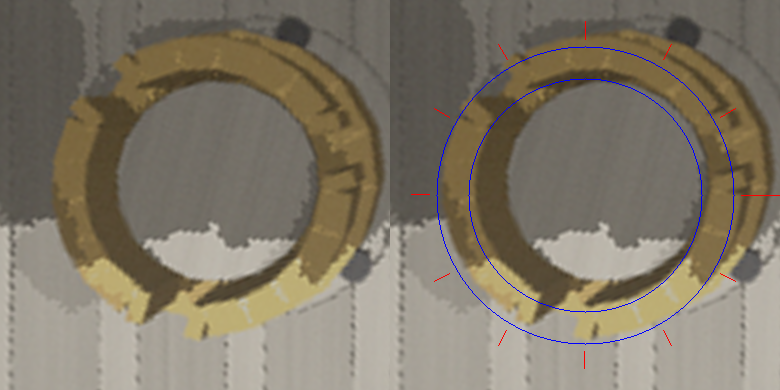

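The oblique view leaves about 2-3° of doubt. I'll put the camera straight above the rim and lower for a sharper fit.

```bash
python3 -m jog '[[[-30,0,40,0,0,0,1],[-30,0,40,0,0,0,1],[0,0,0,0,0,0,1],[0,0,0,0,0,0,1]]]'
python3 - <<'E'
from rect import *
st=bot.observe();w=bot.grab_frame("wrist")
print(st["position"],st["tool_rot"],[(d["xyz"],d["conf"]) for d in bot.spot_point("housing_rim",w)])
c=np.array([0.5765,0.0105])
np.save("w2.npy",{"w":w,"st":st},allow_pickle=True)
r=rect(w,st,c,0.1);o=r.copy();k=390/0.09
for R in(.027,.0345):cv2.circle(o,(195,195),int(R*k),(255,0,0),1)
for a in (15,135,255):
  a=np.radians(a);d=np.array([np.cos(a),np.sin(a)]);n=np.array([-d[1],d[0]])
  for s in(-.005,.005):
    p=[(int(195+v[0]*k),int(195-v[1]*k)) for v in(d*.027+n*s,d*.0345+n*s)];cv2.line(o,*p,(0,0,255),1)
cv2.imwrite("pics/r2.png",np.hstack([r,o]))
E
```

```text
clock: 2.85
position: [0.5092, -0.0211, 0.224]
tool_rot: [3.142, 0.001, 0.383]
force: [0.5, -0.7, 1.1]
grip_width: 0.0854
finger_force: 0.0
[ 0.50917586 -0.02112335  0.22400388] [3.14152178e+00 8.10329814e-04 3.83080710e-01] [([0.5778, 0.0069, 0.1001], 0.88)]
```

View pics/r2.png

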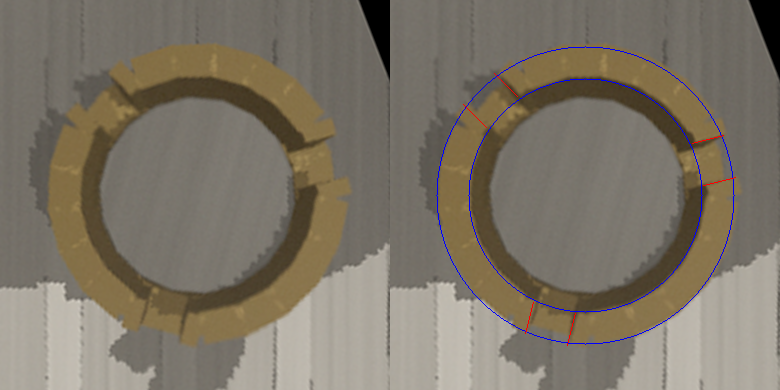

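The rim centre comes out near (0.5775, 0.0107) with slots at about 15.7° (mod 120°). Now to the cage, with the camera directly above it.

```bash
python3 -m jog '[[[8,-50,0,0,0,0,1],[8,-50,0,0,0,0,1],[8,-50,0,0,0,0,1],[8,-50,0,0,0,0,1],[8,-50,0,0,0,0,1]]]';python3 -m jog '[[[0,0,0,0,0,0,1],[0,0,0,0,0,0,1]]]'
python3 - <<'E'
from rect import *
st=bot.observe();w=bot.grab_frame("wrist")
print(st["position"],st["tool_rot"])
for q in("cage_center","cage_tab"):print(q,[(d["xyz"],d["conf"]) for d in bot.spot_point(q,w)])
c=np.array([0.514,0.266])
a=rect(w,st,c,0.07);b=rect(w,st,c,0.036)
for o in(a,b):
  cv2.line(o,(195,0),(195,389),(255,255,255),1);cv2.line(o,(0,195),(389,195),(255,255,255),1)
cv2.imwrite("pics/c1.png",np.hstack([a,b]))
# bright tab top fit
D=np.load("w2.npy",allow_pickle=True).item()
for cx,cy in((.5775,.0107),(.5770,.0107),(.5775,.0112)):
  th=np.radians(np.arange(120));P=[]
  for j in range(3):
    t=th+j*2*np.pi/3
    P.append(np.median([cv2.remap(D["w"]["img"],*[u.astype(np.float32).reshape(-1,1) for u in proj(D["w"],np.c_[cx+r*np.cos(t),cy+r*np.sin(t),0*t+.1],D["st"]).T],cv2.INTER_LINEAR)[:,0,0].astype(float) for r in(.0315,.0325,.0335)],axis=0))
  if cx==.5775 and cy==.0107:
    for p in P: print(p[:36].astype(int).tolist())
E
```

```text
clock: 3.45
position: [0.4538, 0.2259, 0.2251]
tool_rot: [-3.141, -0.002, 0.384]
force: [1.2, -0.1, 1.0]
grip_width: 0.0853
finger_force: 0.0
clock: 3.65
position: [0.454, 0.2249, 0.2247]
tool_rot: [-3.141, -0.002, 0.387]
force: [0.4, -0.8, 0.5]
grip_width: 0.0853
finger_force: 0.0
[0.45398484 0.22490906 0.22469123] [-3.14134334e+00 -1.59708081e-03  3.87315151e-01]
cage_center [([0.516, 0.2659, 0.0374], 0.83)]
cage_tab [([0.5157, 0.2666, 0.0551], 0.95)]
[134, 136, 135, 135, 135, 135, 126, 116, 112, 112, 113, 112, 113, 112, 112, 110, 110, 110, 111, 110, 110, 109, 109, 107, 106, 134, 135, 134, 135, 134, 133, 126, 120, 128, 134, 134]
[129, 131, 131, 131, 130, 128, 111, 91, 94, 97, 99, 99, 104, 115, 114, 112, 113, 110, 105, 103, 105, 104, 109, 106, 119, 129, 130, 130, 131, 130, 127, 119, 118, 127, 130, 130]
[133, 134, 134, 135, 134, 124, 115, 131, 133, 133, 133, 129, 128, 129, 125, 127, 131, 132, 131, 131, 133, 129, 117, 114, 134, 136, 136, 135, 135, 135, 134, 131, 133, 135, 136, 135]
```

View pics/c1.png

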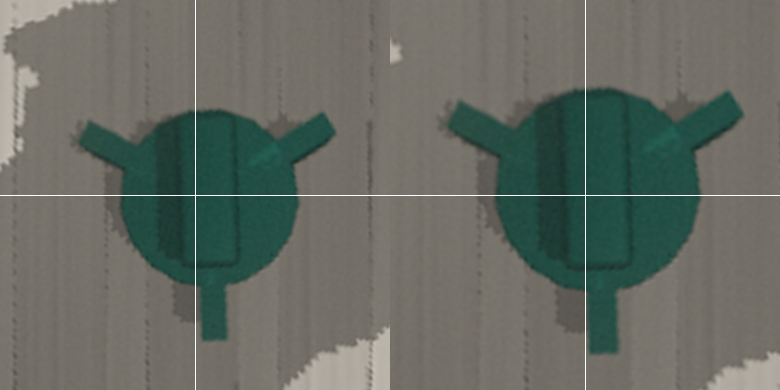

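The cage centre is near (0.517, 0.267), its x-axis rib (picture bottom, (603,350)) points at about -88.3°, and the slots are at 15° mod 120. I'll grasp at tool yaw 91.7°, then turn -16.7° to 75°.

```bash
python3 -m jog '[[[0,0,0,0,0,-0.15,1],[0,0,0,0,0,-0.15,1],[0,0,0,0,0,-0.15,1],[0,0,0,0,0,-0.15,1],[0,0,0,0,0,-0.15,1]]]'; python3 -m jog '[[[0,0,0,0,0,-0.15,1],[0,0,0,0,0,-0.15,1],[0,0,0,0,0,-0.15,1],[0,0,0,0,0,-0.013,1]]]';python3 -m jog '[[[20,32,0,0,0,0,1],[20,32,0,0,0,0,1],[0,0,0,0,0,0,1],[0,0,0,0,0,0,1]]]'; python3 -c "
from h import *;s=bot.observe();print(s['qpos'],s['position'],s['tool_rot'])"
```

```text
clock: 4.3
position: [0.4545, 0.2222, 0.2241]
tool_rot: [3.141, -0.0, 1.138]
force: [1.1, 0.3, -1.1]
grip_width: 0.0852
finger_force: 0.0
clock: 4.7
position: [0.4545, 0.2222, 0.224]
tool_rot: [3.142, 0.0, 1.599]
force: [0.4, -1.5, -0.3]
grip_width: 0.0856
finger_force: 0.0
clock: 5.1
position: [0.5169, 0.2648, 0.2235]
tool_rot: [-3.141, 0.0, 1.594]
force: [-0.5, -0.6, 0.4]
grip_width: 0.0853
finger_force: 0.0
[-0.15048221  0.61286952 -0.61098369  1.77016193  0.43533144  0.8976997
 -0.93045538] [0.51691172 0.26477319 0.22352316] [-3.14093162e+00  1.64243980e-04  1.59351135e+00]
```

```bash
python3 -m jog '[[[2.5,0,30,0,0,-0.006,1],[0,0,30,0,0,0,1],[0,0,30,0,0,0,1],[0,0,17,0,0,0,1],[0,0,0,0,0,0,1]]]'; python3 -m jog '[[[0,0,0,0,0,0,0],[0,0,0,0,0,0,0],[0,0,0,0,0,0,0],[0,0,0,0,0,0,0],[0,0,0,0,0,0,0]]]' 80;python3 -m jog '[[[0,0,0,0,0,0,0],[0,0,0,0,0,0,0],[0,0,0,0,0,0,0]]]'
```

```text
clock: 5.6
position: [0.5157, 0.2668, 0.1154]
tool_rot: [-3.139, 0.002, 1.602]
force: [0.0, -0.3, 0.9]
grip_width: 0.0857
finger_force: 0.0
clock: 6.1
position: [0.5168, 0.2678, 0.1173]
tool_rot: [3.141, -0.0, 1.604]
force: [-0.6, 0.1, 8.8]
grip_width: 0.0129
finger_force: 64.7
clock: 6.4
position: [0.5168, 0.2678, 0.1174]
tool_rot: [3.141, -0.0, 1.604]
force: [-1.0, -0.9, 7.7]
grip_width: 0.0125
finger_force: 78.1
```

```bash
python3 -m jog '[[[0,0,-30,0,0,0,0],[0,0,-30,0,0,0,0],[0,0,-30,0,0,0,0],[0,0,-30,0,0,0,0],[0,0,-30,0,0,0,0]]]'; python3 -m jog '[[[0,0,0,0,0,0.15,0],[0,0,0,0,0,0.145,0],[0,0,0,0,0,0,0],[0,0,0,0,0,0,0]]]'
python3 - <<'E'
from h import *
s=bot.observe();a=bot.grab_frame("scene");b=bot.grab_frame("side");print(s["position"],s["tool_rot"])
for f in(a,b):
  for q in("cage_center","cage_tab"):print(q,[(np.round(d["xyz"],4),round(d["conf"],2)) for d in bot.spot_point(q,f)])
E
```

```text
clock: 6.9
position: [0.5164, 0.2676, 0.2681]
tool_rot: [-3.141, 0.0, 1.604]
force: [-0.0, 0.3, -0.8]
grip_width: 0.0125
finger_force: 78.3
clock: 7.3
position: [0.5164, 0.2678, 0.2668]
tool_rot: [-3.142, 0.0, 1.314]
force: [0.0, 1.0, -1.4]
grip_width: 0.0127
finger_force: 78.5
[0.51642672 0.26782275 0.26681246] [-3.14150952e+00  3.54698137e-04  1.31355792e+00]
cage_center [(array([0.5169, 0.2645, 0.1813]), 0.9), (array([0.2213, 0.2809, 0.0337]), 0.82), (array([ 0.7291, -0.0039,  0.0018]), 0.55)]
cage_tab [(array([0.219 , 0.2796, 0.0582]), 0.72), (array([0.5172, 0.2672, 0.2021]), 0.64)]
cage_center [(array([0.5145, 0.2637, 0.1823]), 0.93)]
cage_tab [(array([0.2223, 0.2785, 0.0543]), 0.78), (array([0.5135, 0.2654, 0.2012]), 0.67)]
```

```bash
python3 -m jog '[[[-38.7,20.7,0,0,0,0,0],[-38.7,20.7,0,0,0,0,0],[-38.7,20.7,0,0,0,0,0],[-38.7,20.7,0,0,0,0,0],[-38.7,20.7,0,0,0,0.005,0]]]'; python3 -m jog '[[[-38.7,20.7,0,0,0,0,0],[0,0,0,0,0,0,0],[0,0,0,0,0,0,0]]]'; python3 -m jog '[[[0,0,20,0,0,0,0],[0,0,20,0,0,0,0],[0,0,0,0,0,0,0],[0,0,0,0,0,0,0]]]'
python3 - <<'E'
from h import *
s=bot.observe();print(s["position"],s["tool_rot"])
a=bot.grab_frame("side");b=bot.grab_frame("scene")
for f in(a,b):
  for q in("cage_center","cage_tab","housing_rim"):print(q,[(np.round(d["xyz"],4),round(d["conf"],2)) for d in bot.spot_point(q,f)])
A=[]
for f in(a,b):
  u,v=proj(f,[.577,.011,.12])[0].astype(int);A.append(cv2.resize(f["img"][v-40:v+40,u-40:u+40,::-1],(390,390),interpolation=cv2.INTER_CUBIC))
cv2.imwrite("pics/i1.png",np.hstack(A))
E
```

```text
clock: 8.1
position: [0.5666, 0.0522, 0.267]
tool_rot: [3.141, -0.0, 1.305]
force: [0.9, 0.4, -1.8]
grip_width: 0.0124
finger_force: 78.4
clock: 8.4
position: [0.5762, 0.0103, 0.2667]
tool_rot: [-3.141, -0.0, 1.302]
force: [0.0, 0.3, -1.2]
grip_width: 0.0125
finger_force: 78.5
clock: 8.8
position: [0.5762, 0.0124, 0.2273]
tool_rot: [-3.141, -0.0, 1.305]
force: [-0.1, 0.3, -0.4]
grip_width: 0.0125
finger_force: 78.5
[0.57616142 0.01235971 0.22727952] [-3.14113777e+00 -3.90592521e-04  1.30543826e+00]
cage_center [(array([0.5761, 0.0091, 0.1434]), 0.93), (array([ 7.23e-01, -4.60e-03, -4.00e-04]), 0.59)]
cage_tab [(array([0.5752, 0.0109, 0.1613]), 0.93), (array([ 0.494 , -0.4332, -0.0013]), 0.71), (array([0.2192, 0.2771, 0.0547]), 0.66)]
housing_rim [(array([0.5748, 0.0071, 0.1028]), 0.67), (array([0.574 , 0.0077, 0.0624]), 0.33)]
cage_center [(array([ 0.4121, -0.0621,  0.0049]), 0.75), (array([0.5761, 0.0089, 0.1432]), 0.57)]
cage_tab [(array([0.5731, 0.0093, 0.1631]), 0.69)]
housing_rim [(array([ 0.4963, -0.4378, -0.0005]), 0.72), (array([0.574 , 0.0078, 0.1037]), 0.68)]
```

View pics/i1.png

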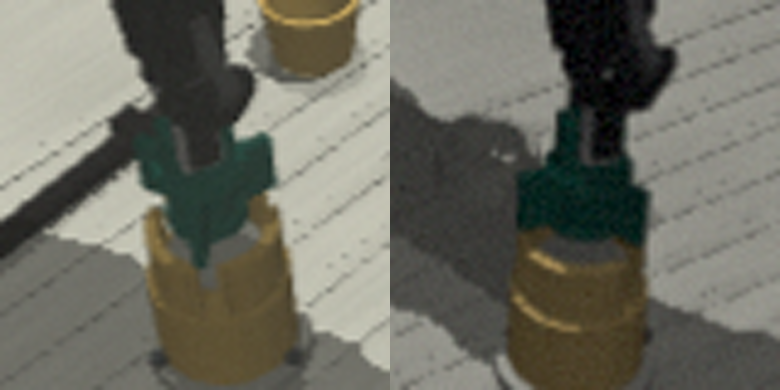

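The side crop shows the front rib (205,245) right above the front slot (208,275), so the cage is aligned. I'll nudge about 1.5 mm and go down.

```bash
python3 -m jog '[[[-0.7,1.5,0,0,0,0,0],[0,0,7,0,0,0,0],[0,0,7,0,0,0,0],[0,0,0,0,0,0,0]]]'; python3 -m jog '[[[0,0,5,0,0,0,0],[0,0,5,0,0,0,0],[0,0,0,0,0,0,0],[0,0,0,0,0,0,0]]]'
```

```text
clock: 9.6
position: [0.5769, 0.0101, 0.2116]
tool_rot: [-3.14, 0.001, 1.304]
force: [0.0, -0.5, -0.6]
grip_width: 0.0128
finger_force: 78.5
clock: 10.0
position: [0.5775, 0.0102, 0.2028]
tool_rot: [-3.141, -0.0, 1.304]
force: [0.6, 0.2, -0.8]
grip_width: 0.0124
finger_force: 78.5
```

The ribs are about 14 mm into the slots with no contact force. I'll carry on down.

```bash
python3 -m jog '[[[0,0,5,0,0,0,0],[0,0,5,0,0,0,0],[0,0,5,0,0,0,0],[0,0,2,0,0,0,0],[0,0,0,0,0,0,0]]]' 110;python3 -m jog '[[[0,0,2,0,0,0,0],[0,0,1,0,0,0,0],[0,0,0,0,0,0,0],[0,0,0,0,0,0,0]]]'
```

```text
clock: 10.5
position: [0.5778, 0.0103, 0.1858]
tool_rot: [3.141, -0.0, 1.304]
force: [0.3, 0.6, 6.3]
grip_width: 0.0118
finger_force: 111.4
clock: 10.9
position: [0.5778, 0.0103, 0.183]
tool_rot: [3.141, -0.0, 1.304]
force: [-0.3, 1.9, 6.6]
grip_width: 0.0119
finger_force: 111.5
```

```bash
python3 -m jog '[[[0,0,1.2,0,0,0,0],[0,0,0,0,0,0,0],[0,0,0,0,0,0,0]]]';python3 -m jog '[[[0,0,1,0,0,0,0],[0,0,0,0,0,0,0],[0,0,0,0,0,0,0]]]'
```

```text
clock: 11.2
position: [0.5778, 0.0103, 0.1819]
tool_rot: [3.141, -0.0, 1.304]
force: [-1.4, 0.3, 7.0]
grip_width: 0.0121
finger_force: 111.6
clock: 11.5
position: [0.5778, 0.0105, 0.1813]
tool_rot: [3.14, -0.0, 1.304]
force: [-2.6, 0.5, 14.8]
grip_width: 0.0118
finger_force: 113.0
```

The force jumped at TCP z = 0.1813, which is the predicted home height (0.1814), so the ribs are on the slot floors. One last check.

```bash
python3 -m jog '[[[0,0,0.5,0,0,0,0],[0,0,0,0,0,0,0],[0,0,0,0,0,0,0],[0,0,0,0,0,0,0]]]'
python3 - <<'E'
from h import *
A=[]
for n in("side","scene"):
  f=bot.grab_frame(n);u,v=proj(f,[.577,.011,.1])[0].astype(int);A.append(cv2.resize(f["img"][v-35:v+35,u-35:u+35,::-1],(390,390),interpolation=cv2.INTER_CUBIC))
  print([(np.round(d["xyz"],4),round(d["conf"],2)) for d in bot.spot_point("cage_center",f)])
cv2.imwrite("pics/end.png",np.hstack(A))
E
```

```text
clock: 11.9
position: [0.5778, 0.0105, 0.1812]
tool_rot: [3.14, -0.0, 1.304]
force: [-5.4, 0.9, 22.6]
grip_width: 0.0119
finger_force: 114.1
[(array([0.5794, 0.0069, 0.0972]), 0.59)]
[(array([ 7.201e-01, -1.820e-01, -6.000e-04]), 0.61), (array([0.577 , 0.0099, 0.0992]), 0.5)]
```

View pics/end.png

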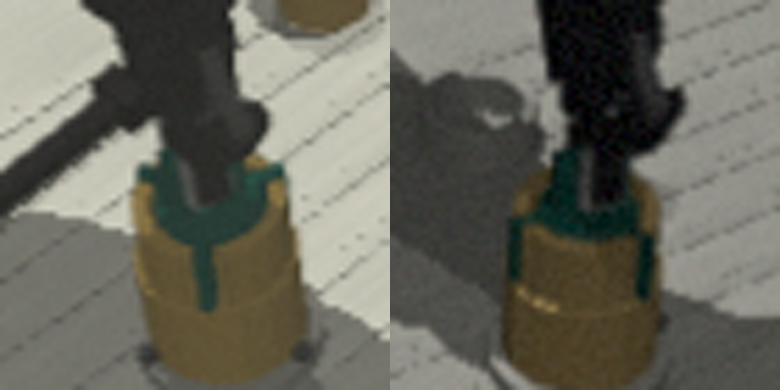

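The cage is fully in: the ribs fill the slots down to the floor (205,305), with their tops flush with the rim.

```bash
python3 -c "
from workcell import bot
print(bot.job_done())"
```

```text
the job is handed in; nothing more can be done
None
```

The three-ribbed cage is seated in the housing with its rib tops flush with the rim, and the gripper is still pressing it home; I handed the job in at about 12 s on the robot's clock, but the hand-in returned no verdict.

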